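# Load the filled pastry tray into the warming guard

## Task

Exactly one of the two trays holds pastries: find which bay of the warming guard it stands before, slide that bay's door open all the way, and push the tray straight in until it has pressed the stiff switch bar at the back of the bay fully home. Then slide that door completely shut and let go. Leave the other door, the empty tray and everything else on the counter alone.

Things in the scene. Friction and masses are not known exactly. Their poses are not given: they have to be found in the camera images.
- guard: fixed steel warming guard, clear roof (top z 171 mm), no floor: trays slide on the counter. Origin: middle of its front face at counter level; x into it, away from the robot; y to its left. Two bays 190 wide, 149 high, 192 mm deep, centred at y = +-120 mm. Door track along the front: x -16 to 0, z 155 to 171, y +-440 mm, on end posts at y = +-434 mm
- door_left (a joint): clear sliding door of the left bay, hung from the track: 200 mm wide, z 5 to 152 mm, 5 mm thick, 7 mm before the guard's front face. 0 = shut, 0.19 m = fully open; opens outward, to the guard's left (+y). About 4 N of friction, stays where it is left
- door_right (a joint): the same for the right bay: 0 = shut, 0.19 m = fully open; it opens outward, to the guard's right (-y)
- handle_left (a point): middle of the upright bar of the left door's handle: D-shaped pull of 12 mm dark steel rod, bar z 55 to 125 mm, standing 40 mm out from the door, near its inner edge. This point is 90 mm above the counter; with the door shut it lies at x -47, y +45 mm in the guard's frame
- handle_right (a point): the same on the right door; with the door shut at (-47, -45) mm in the guard's frame
- switch_left (a joint): dark steel switch bar at the back of the left bay: 120 mm wide, z 5 to 25 mm, its front face 122 mm behind the guard's front face when out. 0 = out, 0.012 m = pressed fully home (hard stop, front face at 134 mm). About 5 N of friction, stays where it is pushed
- switch_right (a joint): the same for the right bay
- tray_full: aluminium baking tray with six crescent pastries fast on it: 120 mm (x) by 130 mm (y), rim 24 mm high, pastries up to 25 mm, 0.35 to 0.7 kg. Origin: centre of its underside. It stands on the counter before one of the bays
- tray_empty: the same tray without pastries, before the other bay; to be left alone
- bowl: bystander: small steel bowl, 54 mm across, 32 mm high, on the counter between the trays. Origin: centre of its underside
- jar: bystander: glass jar, 80 mm across, 120 mm high, on the counter towards the left. Origin: centre of its underside
- canister: bystander: canister, 90 mm across, 140 mm high, towards the right. Origin: centre of its underside
Not all that is in view belongs to the job. Leave any purple look-alike of the tray_full alone.

How it is judged:
By the outcome, as a careful person would: the job done as asked, in the order asked, and still so for the second after the job is handed in, with the robot touching nothing.
It also fails if it takes over 69 s, if anything falls off the work surface, if the arm or the gripper's body presses on something with over 40 N, if the wrist force passes 120 N, or if a joint passes its speed limit or range.

## Robot

A 6-joint arm with a two-finger parallel gripper is mounted at the origin on the work surface. World frame = base frame: x ahead of the robot, y to its left, z up, the work surface at z = 0. Lengths are in mm, angles in rad, forces in N, time in s.
With the tool pointing down it reaches from about 350 to 875 mm from the base axis. Payload 4.2 kg.
Tool frame: the origin (TCP) lies at the very end of the fingers, on their centre line; the grasp point (between the pads) lies 19 mm behind it; z points along the fingers, y is the line along which they close (so a half turn about z gives the same grasp; the last joint's range is limited). The gripper opens to 85 mm and grips with 20 to 120 N. Pads are 22 mm wide; open, the fingers measure 114 mm over their backs; the gripper's body (76 mm by 85 mm) begins 54 mm behind the grasp point. The pads swing forward as they close: fully open they stand 13 mm farther back than shut.
Start: joints at [-0.965, 0.385, 0.008, 0, -1.194, -0.259], TCP at [212.446, -587.764, 231.312] pointing down, gripper open.
Joint ranges: [-3.14, 3.14], [-1.21, 2.06], [-1.07, 1.41], [-3.16, 2.05], [-2.99, -0.16], [-3.1, 3.1]. Speed limits (rad/s): [2.79, 2.79, 3.14, 3.14, 3.14, 3.14].

## Interface

Orientations are given as a unit quaternion [x, y, z, w].
In Python, from bench import read_state, get_image, get_calibration, job_done gives the robot as it stands.
- The arm moves only by the shell command python3 -m creep 'ROWS'. ROWS is a JSON object of lists of equal length, an entry for each row: "translation": the shift along the world's x, y, z in cm, a list of three; "delta_rot": the turn, a rotation vector about the world's x, y, z in degrees, a list of three; "hand": the finger opening in cm, from 0 to 8.54. A call has 1 to 8 rows; each row is the pose to reach, as a shift and turn from the pose commanded when the call began; what a row does not reach only later rows make up. A row lasts 1/8 s, in which the tool goes at most 62.5 mm and 10.7 degrees, less where a joint would pass 70% of its speed; a pose out of reach is approached as far as the arm can. A call with a gripper value outside its range is refused whole. The fingers move at their own pace and stop on an object; the grip force is fixed at half the most. Time passes only in rows, so rows that repeat a pose let the fingers close. It gives the time, the measured TCP pose, the force, the opening and the grip force at its end, in the units of the state.
- read_state(): the state, without advancing time (a new reading comes with each control period).
- get_image(name): name is "side" or "top" or "wrist"; returns (picture, depth): 384x512x3 uint8, red, green, blue; 384x512 float32, mm along the optical axis (not along the pixel's ray), 0 where there is no reading.
- get_calibration(name): a dict with "intrinsics" (3x3 intrinsics, pixels), "dist" ([k1, k2, p1, p2, k3] as OpenCV has them; the pictures are not rectified), "xyz" and "attitude" of the camera in the world. Camera axes: x right, y down, z forward; pixel columns grow to the right and rows downward; lengths in mm; the calibration is good to about 2 mm. A picture is of the moment at which its call begins: read the wrist's pose just before it. get_calibration takes no time and is no camera call; for the wrist camera it gives the pose at the moment of the call.
- job_done(): hands the job in; it is judged then, once.
The state is a dict: "clock": time; "joints": joint angles; "joint_vel": joint speeds; "joint_efforts": joint torques, N m; "position": TCP position; "ee_rot": TCP orientation; "contact_force": force on the tool from outside, world axes, zero at the start; "wrist_torque": the same for the moment, N m; "gripper_width": finger opening in mm; "grasp_force": force on a finger pad.
Only numpy, scipy, OpenCV 4.12 (cv2) and the standard library are available. Lean on these libraries where they do the work, as an engineer would, in place of code of your own. Each camera call takes 0.05 s, during which the arm holds its last target. There are 200 camera calls.

## Working session

There is one attempt and no reset: what is moved stays moved. The work goes in short steps, Python scripts to look and compute and a shell command to move; the robot and the scene stay as the last step left them, time stands still between calls to the robot, and variables do not carry over. Pictures are saved under pics/ and viewed, at most 10 in all, crops included, and the job is handed in when it is done.

```bash
mkdir -p pics; ls; python3 - <<'E'
from bench import *
import cv2,numpy as np
print(read_state())
for n in ["side","top"]:
    c=get_calibration(n);print(n,c)
    im,d=get_image(n);cv2.imwrite(f"pics/{n}0.png",im[:,:,::-1]);np.savez(f"{n}0.npz",im=im,d=d)
E
```

```text
pics
{'clock': 0.0, 'joints': array([-9.65365557e-01,  3.85565360e-01,  6.66697616e-03, -4.85406343e-04,
       -1.19402167e+00, -2.58586634e-01]), 'joint_vel': array([ 0.00019306, -0.00013202, -0.00034201,  0.00106285, -0.00080249,
        0.00125412]), 'joint_efforts': array([ 8.12721610e-04, -3.92285621e+01,  1.88398737e+01,  4.18632969e+00,
       -4.72899686e-03,  1.08832282e-05]), 'position': array([ 212.27300466, -587.24123694,  230.23439896]), 'ee_rot': array([-1.72465795e-01,  9.85014909e-01,  1.05875714e-03, -2.39738705e-04]), 'contact_force': array([ 0.92382782,  0.37580658, -0.83460391]), 'wrist_torque': array([ 0.00151164, -0.0228271 , -0.04764852]), 'grasp_force': 0.0, 'gripper_width': 85.47521581429844}
side {'intrinsics': array([[421.0470936 ,   0.        , 251.03428986],
       [  0.        , 421.0470936 , 186.84497526],
       [  0.        ,   0.        ,   1.        ]]), 'dist': array([-0.16078437,  0.        ,  0.        ,  0.        ,  0.        ]), 'xyz': array([ 111.63748253,  889.07991006, 1078.61680474]), 'attitude': array([-0.19336038,  0.90284715, -0.37464357,  0.08438595])}
top {'intrinsics': array([[407.90192097,   0.        , 252.02498829],
       [  0.        , 407.90192097, 184.54806398],
       [  0.        ,   0.        ,   1.        ]]), 'dist': array([0.03690058, 0.        , 0.        , 0.        , 0.        ]), 'xyz': array([ 404.82034765,   21.4095765 , 1295.91123982]), 'attitude': array([ 0.71005668, -0.70176749,  0.04041693, -0.04133256])}
```

View pics/top0.png

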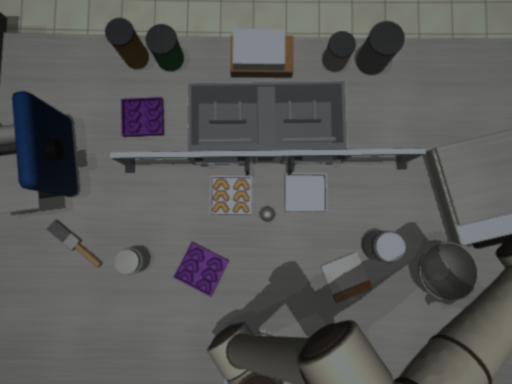

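View pics/side0.png

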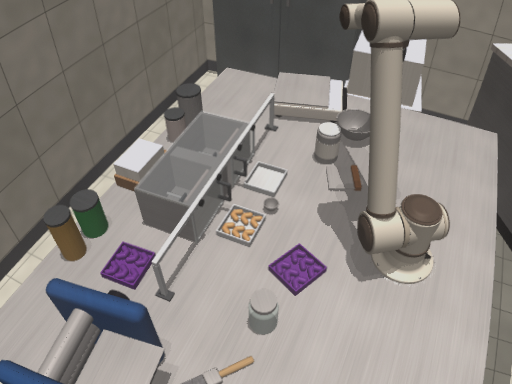

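Top view: the tray with orange pastries is at (231,195), before the left bay, and the empty tray is at (305,193). The purple look-alikes are at (143,116) and (201,268). The jar is at (128,261), the bowl at (267,213), and the handles at about (248,165) and (290,165). I take (231,195) as tray_full and will confirm it in an enlarged crop while measuring.

```bash
cat > h.py <<'E'
import numpy as np,cv2
from bench import *
from scipy.spatial.transform import Rotation as R
def cloud(n,d,c=None):
    c=c or get_calibration(n);K=c["intrinsics"];h,w=d.shape
    v,u=np.mgrid[:h,:w];p=cv2.undistortPoints(np.stack([u,v],-1).reshape(-1,1,2).astype(float),K,c["dist"]).reshape(h,w,2)
    P=np.dstack([p,np.ones((h,w))])*d[...,None]
    return P@R.from_quat(c["attitude"]).as_matrix().T+c["xyz"]
E
python3 - <<'E'
from h import *
z=np.load("top0.npz");im,d=z["im"],z["d"];P=cloud("top",d);np.save("Ptop.npy",P)
cv2.imwrite("pics/crop.png",cv2.resize(im[75:235,100:340,::-1],None,fx=3.2,fy=3.2,interpolation=cv2.INTER_CUBIC))
print("counter z",np.median(P[230:250,150:170,2]), np.isnan(P).sum())
# track: points z 160..185
X,Y,Z=P[...,0],P[...,1],P[...,2]
v,u=np.mgrid[:384,:512]
m=(Z>162)&(Z<182)&(v>140)&(v<165)&(u>105)&(u<430)
x,y=X[m],Y[m];print("track",m.sum(),Z[m].mean(),"y",np.percentile(y,[0,1,99,100]))
a=np.polyfit(y,x,1);r=x-np.polyval(a,y);print(a,np.percentile(r,[1,10,50,90,99]))
for nm,(u0,u1,v0,v1) in dict(full=(205,257,172,220),empty=(280,331,170,217)).items():
    m=(Z>12)&(Z<40)&(u>u0)&(u<u1)&(v>v0)&(v<v1)
    pts=np.c_[X[m],Y[m]].astype(np.float32);print(nm,m.sum(),cv2.minAreaRect(pts),Z[m].max())
m=(Z>12)&(Z<45)&(u>257)&(u<278)&(v>203)&(v<223);print("bowl",X[m].min(),X[m].max(),Y[m].min(),Y[m].max())
for nm,u0,u1 in (("hl",240,256),("hr",283,298)):
    m=(Z>100)&(Z<150)&(u>u0)&(u<u1)&(v>158)&(v<178);print(nm,m.sum(),X[m].min(),X[m].max(),np.median(Y[m]),Y[m].min(),Y[m].max(),np.median(Z[m]))
m=(Z>100)&(u>105)&(u<155)&(v>235)&(v<280);print("jar",X[m].mean(),Y[m].mean())
E
```

```text
counter z 0.18707772449795357 0
track 3514 171.06095212847842 y [-458.13665711 -441.31400151  405.40945096  421.85346968]
[-2.10292834e-02  6.33644687e+02] [-23.68538971 -15.25163777  -2.75658087  20.31790291  26.27357294]
full 978 ((520.8268432617188, 90.41153717041016), (130.66941833496094, 120.07266235351562), 89.06798553466797) 32.656687096656924
empty 247 ((531.7913208007812, -145.61361694335938), (119.96988677978516, 130.64468383789062), 0.301371306180954) 30.7518542457517
bowl 435.81915959696045 488.64068123537606 -51.11541160677059 1.3260061302823232
hl 59 579.4561905210792 615.0424887926939 38.78273173226114 32.96197264273195 45.083170983479434 129.03087663530346
hr 51 583.1346980722313 616.142493391614 -88.54731238045444 -94.3964862467548 -85.18259708630585 129.82424104907363
jar 319.9321708541572 373.0004322578878
```

View pics/crop.png

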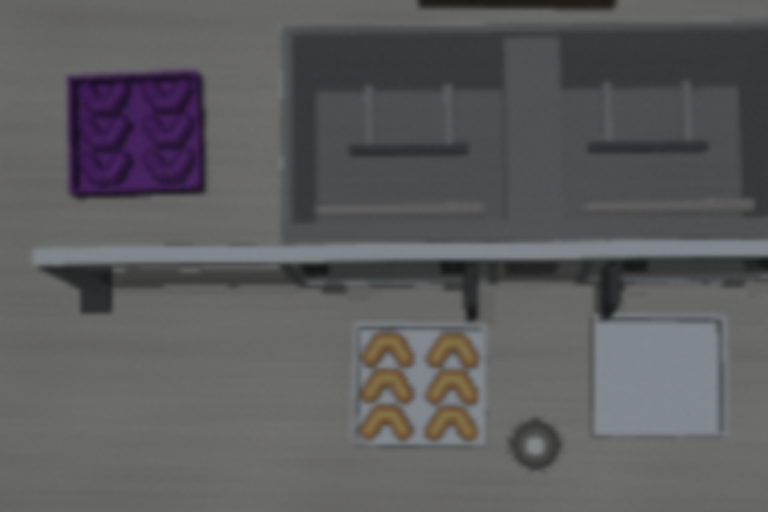

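The crop confirms it: orange crescents on the aluminium tray at (420,383), empty tray at (660,375), purple one at (135,133). Next I fit the guard frame, since the handle spacing of 127 mm suggests the doors aren't exactly shut.

```bash
python3 - <<'E'
from h import *
P=np.load("Ptop.npy");X,Y,Z=P[...,0],P[...,1],P[...,2];v,u=np.mgrid[:384,:512]
m=(Z>165)&(Z<178)&(v>140)&(v<165)&(u>105)&(u<430)&((Y>225)|(Y<-260))
a=np.polyfit(Y[m],X[m],1);r=X[m]-np.polyval(a,Y[m]);print("track axis",a,np.percentile(r,[2,50,98]))
m2=(Z>165)&(Z<178)&(v>140)&(v<165)&(u>105)&(u<430)
yl,yr=np.percentile(Y[m2],[.3,99.7]);yc=(yl+yr)/2
m3=(Z>165)&(Z<178)&(v>80)&(v<150)&(u>180)&(u<350)&(X>650);print("body y",Y[m3].min(),Y[m3].max(),"x max",X[m3].max(),m3.sum())
th=np.arctan(-a[0]);c,s=np.cos(th),np.sin(th)
for yc in (yc,(Y[m2].min()+Y[m2].max())/2):
  o=np.array([np.polyval(a,yc)+8*c,yc]);print("th",th,"o",o, yl,yr)
  g=lambda p:(np.array([[c,s],[-s,c]])@(np.array(p)-o)).round(1)
  print("hl",g([585.5,38.8]),"hr",g([589.1,-88.5]),"full",g([520.8,90.4]),"empty",g([531.8,-145.6]))
m4=(Z>15)&(Z<35)&(v>85)&(v<140)&(u>205)&(u<255);print("swL?",X[m4].min(),X[m4].max(),Y[m4].min(),Y[m4].max())
E
```

```text
track axis [-2.35423570e-02  6.24405772e+02] [-7.40344419  0.07671169  7.95653564]
body y -241.623362066688 212.8019431649441 x max 836.8408128842052 10002
th 0.02353800904959257 o [632.83329766 -18.2539619 ] -452.8663099106999 416.3583861171321
hl [-46.   58.2] hr [-45.4 -69.2] full [-109.4  111.3] empty [-104.  -124.9]
th 0.02353800904959257 o [632.83065225 -18.14159372] -452.8663099106999 416.3583861171321
hl [-46.  58.] hr [-45.4 -69.3] full [-109.4  111.1] empty [-104. -125.]Traceback (most recent call last):
  File "<stdin>", line 13, in <module>
    return umr_minimum(a, axis, None, out, keepdims, initial, where)
ValueError: zero-size array to reduction operation minimum which has no identity
```

The guard origin is at about (632.8, -18.2), yaw 0.0235. The left door is about 13 mm ajar and the right about 24 mm. I'm going to the inner side of the left handle with closed fingers.

```bash
python3 -m creep '{"translation":[[3.2,5,0],[6.4,10,0],[9.6,15,0],[12.8,20,0],[16,25,0],[19.3,30.2,0],[22.5,35.3,0],[25.8,40.4,0]],"delta_rot":[[0,0,-3],[0,0,-6],[0,0,-9],[0,0,-12],[0,0,-15],[0,0,-18.5],[0,0,-18.5],[0,0,-18.5]],"hand":[0,0,0,0,0,0,0,0]}'; python3 -m creep '{"translation":[[3,4.7,0],[6,9.4,0],[9,14,0],[11.5,17.8,0],[11.5,17.8,-2],[11.5,17.8,-5],[11.5,17.8,-5],[11.5,17.8,-5]],"delta_rot":[[0,0,0],[0,0,0],[0,0,0],[0,0,0],[0,0,0],[0,0,0],[0,0,0],[0,0,0]],"hand":[0,0,0,0,0,0,0,0]}'
```

```text
clock: 1.1
position: [470.9, -181.9, 231.2]
ee_rot: [-0.012, 1.0, 0.0, -0.0]
contact_force: [1.2, -1.4, 0.2]
gripper_width: 0.1
grasp_force: 0.0
clock: 2.1
position: [586.1, -5.9, 182.2]
ee_rot: [-0.012, 1.0, -0.0, 0.001]
contact_force: [-0.1, -0.5, 0.5]
gripper_width: -0.2
grasp_force: 0.0
```

```bash
python3 -m creep '{"translation":[[0,0,-3],[0,0,-6],[0,0,-7.9],[0,0,-7.9],[0,0.8,-7.9],[0,1.6,-7.9],[0,2.4,-7.9],[0,3.2,-7.9]],"delta_rot":[[0,0,0],[0,0,0],[0,0,0],[0,0,0],[0,0,0],[0,0,0],[0,0,0],[0,0,0]],"hand":[0,0,0,0,0,0,0,0]}'; python3 - <<'E'
from h import *
im,d=get_image("side");cv2.imwrite("pics/s1.png",cv2.resize(im[60:260,140:390,::-1],None,fx=3,fy=3))
E
```

```text
clock: 3.1
position: [585.7, 26.2, 103.1]
ee_rot: [-0.012, 1.0, -0.001, 0.0]
contact_force: [0.1, -5.3, 2.7]
gripper_width: -0.1
grasp_force: 2.3
```

View pics/s1.png

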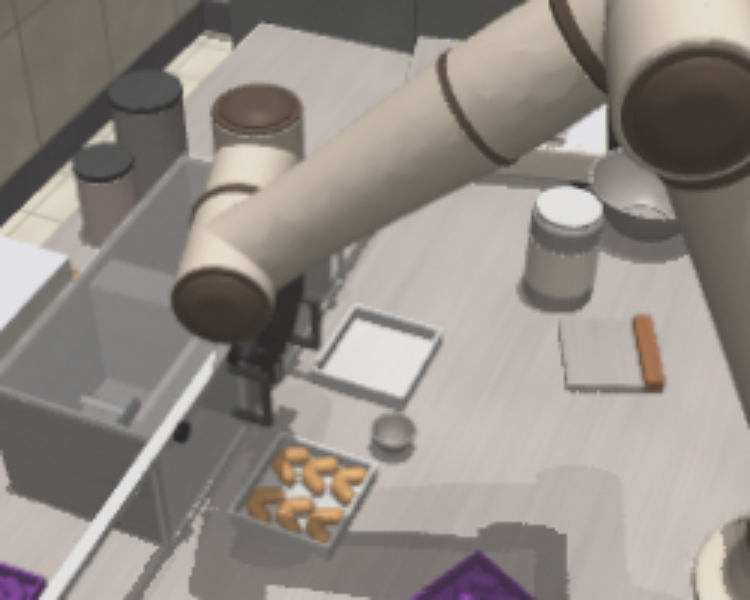

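Fingers are on the inner side of the left bar (crop ~(255,395)), with about 5 N of contact. Now pushing the door open.

```bash
python3 -m creep '{"translation":[[0,2,0],[-0.1,4,0],[-0.1,6,0],[-0.2,8,0],[-0.2,10,0],[-0.3,12,0],[-0.3,13.5,0],[-0.4,15,0]],"delta_rot":[[0,0,0],[0,0,0],[0,0,0],[0,0,0],[0,0,0],[0,0,0],[0,0,0],[0,0,0]],"hand":[0,0,0,0,0,0,0,0]}'; python3 -m creep '{"translation":[[0,0.5,0],[0,1,0],[0,1.5,0],[0,2,0]],"delta_rot":[[0,0,0],[0,0,0],[0,0,0],[0,0,0]],"hand":[0,0,0,0]}'
```

```text
clock: 4.15
position: [581.9, 176.2, 102.9]
ee_rot: [-0.012, 1.0, -0.0, 0.0]
contact_force: [2.9, -5.0, 2.3]
gripper_width: 0.0
grasp_force: 2.6
clock: 4.65
position: [581.3, 196.1, 102.3]
ee_rot: [-0.012, 1.0, -0.0, -0.0]
contact_force: [-0.3, -4.2, 3.5]
gripper_width: -0.2
grasp_force: 2.2
```

```bash
python3 -m creep '{"translation":[[0,0.3,0],[0,0.6,0],[0,0.8,0]],"delta_rot":[[0,0,0],[0,0,0],[0,0,0]],"hand":[0,0,0]}';python3 -m creep '{"translation":[[0,0.2,0],[0,0.4,0]],"delta_rot":[[0,0,0],[0,0,0]],"hand":[0,0]}'
```

```text
clock: 5.03
position: [581.0, 198.0, 102.3]
ee_rot: [-0.011, 1.0, -0.005, -0.002]
contact_force: [5.9, -26.2, 5.7]
gripper_width: -0.3
grasp_force: 13.1
clock: 5.28
position: [580.8, 198.1, 102.4]
ee_rot: [-0.011, 1.0, -0.008, -0.004]
contact_force: [8.9, -36.3, 6.7]
gripper_width: 0.2
grasp_force: 18.4
```

Hard stop reached at about 36 N, so the door is fully open. I'm backing off, rising, tilting 45° and opening behind the tray.

```bash
python3 -m creep '{"translation":[[0,-3,0],[0,-4,4],[-1,-5,9],[-6,-8,10],[-11,-11,10],[-15,-12,10],[-15,-12,10],[-15,-12,10]],"delta_rot":[[0,0,0],[0,0,0],[0,0,0],[0.2,-10,0],[0.5,-20,0],[0.7,-30,0],[0.9,-40,0],[1.1,-45,0]],"hand":[0,0,0,4,8.5,8.5,8.5,8.5]}'; python3 - <<'E'
from h import *
print(read_state()["joints"],R.from_quat(read_state()["ee_rot"]).as_matrix().round(3))
im,d=get_image("top");P=cloud("top",d);X,Y,Z=P[...,0],P[...,1],P[...,2];v,u=np.mgrid[:384,:512]
cv2.imwrite("pics/t2.png",cv2.resize(im[75:305,100:360,::-1],None,fx=2.5,fy=2.5))
E
```

```text
clock: 6.28
position: [465.6, 69.3, 246.0]
ee_rot: [-0.016, 0.951, 0.01, 0.31]
contact_force: [1.6, -1.8, 2.4]
gripper_width: 84.9
grasp_force: 0.0
[ 0.42048818 -0.16384783 -1.04348906  1.16500181 -0.23505673 -3.04501843] [[-0.808 -0.037  0.589]
 [-0.025  0.999  0.029]
 [-0.589  0.008 -0.808]]
```

View pics/t2.png

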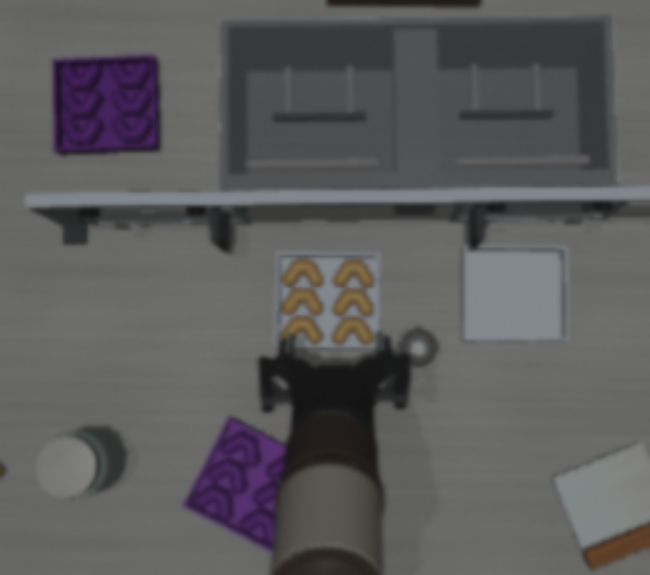

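The arm reached only 36° of tilt because j3, j5 and j6 are near their limits. The doors look right: left handle at (222,228), fully open, tray untouched. I'm undoing the tilt, then fitting the kinematics so I can plan a feasible tilt.

```bash
cat >> h.py <<'E'
def log():
    s=read_state();f=open("log.txt","a");f.write(" ".join(map(str,[*s["joints"],*s["position"],*s["ee_rot"]]))+"\n");f.close();print(s["joints"].round(3))
E
python3 -c "from h import *;log()"
python3 -m creep '{"translation":[[2,0,2],[4,0,3],[6,0,4],[8,0,4],[10,0,4],[10,0,4]],"delta_rot":[[-0.2,10,0],[-0.5,20,0],[-0.7,30,0],[-0.9,40,0],[-1.1,45,0],[-1.1,45,0]],"hand":[8.5,8.5,8.5,8.5,8.5,8.5]}'
python3 -c "from h import *;log()"
python3 -m creep '{"translation":[[0,0,0],[-3,0,-1]],"delta_rot":[[0,-8,0],[0,-15,0]],"hand":[8.5,8.5]}'
python3 -c "from h import *;log()"
```

```text
[ 0.408 -0.167 -1.047  1.176 -0.232 -3.047]
clock: 7.08
position: [569.0, 70.3, 285.3]
ee_rot: [-0.014, 0.997, 0.006, -0.082]
contact_force: [-0.4, 0.0, -0.7]
gripper_width: 85.0
grasp_force: 0.0
[ 0.368  0.35   0.107 -0.068 -1.477 -1.899]
clock: 7.32
position: [540.3, 70.0, 272.7]
ee_rot: [-0.013, 0.999, 0.003, 0.052]
contact_force: [-2.0, 0.9, 1.9]
gripper_width: 84.9
grasp_force: 0.0
[ 0.449  0.167 -0.21   0.044 -1.098 -2.012]
```

```bash
cat > fk.py <<'E'
import numpy as np
from scipy.optimize import least_squares
from scipy.spatial.transform import Rotation as R
D=np.array([l.split() for l in open("log.txt")],float)
D=np.vstack([[-.9653656,.3855654,.00666698,-.000485,-1.194022,-.2585866,212.273,-587.241,230.234,-.172465795,.985014909,.001058757,-.00023974],D])
Ry=lambda a:R.from_euler('y',a);Rx=lambda a:R.from_euler('x',a);Rz=lambda a:R.from_euler('z',a)
def fk(q,p,s4=1,s6=1):
    a1,lat,d1,L1,L4,e,L6=p[:7]
    A=Rz(q[0]);F=A*Ry(q[1]-q[2]);W=F*Rx(s4*q[3])*Ry(-q[4])
    pos=A.apply([a1,lat,d1])+(A*Ry(q[1])).apply([0,0,L1])+F.apply([L4,0,e])+W.apply([L6,0,0])
    return pos,W*Rx(s6*q[5])
def fit():
  best=None
  for s4 in(1,-1):
   f=lambda p:np.concatenate([*(fk(d,p,s4)[0]-d[6:9] for d in D),0.003*(p-[0,-160,300,400,400,0,250])])
   r=least_squares(f,[0,-160,300,400,400,0,250.])
   if best is None or r.cost<best[0]:best=(r.cost,r.x,s4,np.abs(r.fun[:3*len(D)]).max())
  return best
def ori(s4):
  for s6 in(1,-1):
    T=[(fk(d,np.zeros(7),s4,s6)[1].inv()*R.from_quat(d[9:13])) for d in D]
    sp=max((T[0].inv()*t).magnitude() for t in T)
    if sp<.05:return s6,T[0]
if __name__=="__main__":
  b=fit();print(b);print(ori(b[2]))
E
python3 fk.py
```

```text
(np.float64(861.4245208376366), array([ 333.16051996, -154.40504382, -130.55471311,  454.68140546,
         61.15759724,  112.38068371,  124.25962305]), 1, np.float64(21.65068284457903))
None
```

```bash
python3 - <<'E'
from fk import *
import itertools
for s2,s3,s4,s5,s6 in itertools.product((1,-1),repeat=5):
  for o in ("x","y","z"):
   for fin in "xyz":
    if o=='y':continue
    f=lambda q:Rz(q[0])*Ry(s2*q[1]+s3*q[2])*R.from_euler(o,s4*q[3])*Ry(s5*q[4])*R.from_euler(fin,s6*q[5])
    T=[f(d).inv()*R.from_quat(d[9:13]) for d in D]
    m=[(T[0].inv()*t).magnitude() for t in T]
    if max(m)<.4:print(s2,s3,s4,s5,s6,o,fin,np.round(m,3))
# UR-like: pitch j2,j3,j4 ; w2 about perpendicular
for s2,s3,s4,s5,s6 in itertools.product((1,-1),repeat=5):
  for o in "xz":
   for fin in "xyz":
    f=lambda q:Rz(q[0])*Ry(s2*q[1]+s3*q[2]+s4*q[3])*R.from_euler(o,s5*q[4])*R.from_euler(fin,s6*q[5])
    T=[f(d).inv()*R.from_quat(d[9:13]) for d in D]
    m=[(T[0].inv()*t).magnitude() for t in T]
    if max(m)<.4:print("U",s2,s3,s4,s5,s6,o,fin,np.round(m,3))
print(D.round(3))
E
```

```text
1 -1 -1 -1 -1 x x [0. 0. 0. 0.]
[[-9.65000e-01  3.86000e-01  7.00000e-03 -0.00000e+00 -1.19400e+00
  -2.59000e-01  2.12273e+02 -5.87241e+02  2.30234e+02 -1.72000e-01
   9.85000e-01  1.00000e-03 -0.00000e+00]
 [ 4.08000e-01 -1.67000e-01 -1.04700e+00  1.17600e+00 -2.32000e-01
  -3.04700e+00  4.65370e+02  6.50980e+01  2.46608e+02 -1.50000e-02
   9.50000e-01  8.00000e-03  3.11000e-01]
 [ 3.68000e-01  3.50000e-01  1.07000e-01 -6.80000e-02 -1.47700e+00
  -1.89900e+00  5.69011e+02  7.02930e+01  2.85259e+02 -1.40000e-02
   9.97000e-01  6.00000e-03 -8.20000e-02]
 [ 4.49000e-01  1.67000e-01 -2.10000e-01  4.40000e-02 -1.09800e+00
  -2.01200e+00  5.40333e+02  6.99970e+01  2.72739e+02 -1.30000e-02
   9.99000e-01  3.00000e-03  5.20000e-02]]
```

```bash
python3 -m creep '{"translation":[[-4,1,-4],[-6,2,-6],[-8,2,-8]],"delta_rot":[[0,5,0],[0,6,0],[0,6,0]],"hand":[8.5,8.5,8.5]}'
python3 -c "from h import *;log()"
python3 -m creep '{"translation":[[-1,0,-3],[-2,0,-6],[-2,0,-8]],"delta_rot":[[0,-8,0],[0,-16,0],[0,-24,0]],"hand":[8.5,8.5,8.5]}'
python3 -c "from h import *;log()"
cat > fk2.py <<'E'
from fk import *
def blocks(q):
    A=Rz(q[0]);B=A*Ry(q[1]);F=A*Ry(q[1]-q[2]);G=F*Rx(-q[3]);W=G*Ry(-q[4])
    m=lambda r:r.as_matrix()
    M=np.c_[m(A),m(B)[:,[0,2]],m(F)[:,[0,2]],m(G)[:,1],m(W)[:,0]]
    return M,W*Rx(-q[5])
p0=np.array([0,-160,300,0,400,400,0,0,250.]);lam=0.02
M=np.vstack([blocks(d)[0] for d in D]);y=D[:,6:9].ravel()
p=p0+np.linalg.lstsq(np.vstack([M,lam*np.eye(9)]),np.r_[y-M@p0,np.zeros(9)],rcond=None)[0]
T=blocks(D[0])[1].inv()*R.from_quat(D[0,9:13])
res=np.abs(M@p-y).max()
lo=np.array([-3.14,-1.21,-1.07,-3.16,-2.99,-3.1])+.02;hi=np.array([3.14,2.06,1.41,2.05,-.16,3.1])-.02
def ik(pos,tilt,yaw=.0235,q0=None,flip=0):
    Rt=Rz(yaw)*Ry(-tilt)*R.from_quat([0,1,0,0])*Rz(np.pi*flip)
    f=lambda q:np.r_[(blocks(q)[0]@p-pos)/10,((blocks(q)[1]*T).inv()*Rt).as_rotvec()*20]
    best=None
    for s in ([.4,.3,0,0,-1,0],[.4,.3,0,0,-.5,1.],[.4,.9,.5,-2.9,-.5,0],[.4,.5,.5,1,-.5,-2],[.4,.5,.5,-1,-.5,-1]) :
        r=least_squares(f,np.clip(s,lo+.01,hi-.01),bounds=(lo,hi))
        if best is None or r.cost<best.cost:best=r
    return best.x.round(2),round(best.cost,3)
E
python3 - <<'E'
from fk2 import *
print(p.round(1),res)
for pos in ([440,88,5],[520,90,5],[640,95,5]):
  for t in (25,30,36,40,45):
    print(pos,t,*(ik(np.array(pos),np.radians(t),flip=k) for k in(0,1)))
E
```

```text
clock: 7.7
position: [456.4, 89.4, 194.6]
ee_rot: [-0.013, 1.0, 0.004, -0.001]
contact_force: [-0.1, -0.2, 0.9]
gripper_width: 85.3
grasp_force: 0.0
[ 0.539  0.146 -0.42  -0.009 -1.004 -2.078]
clock: 8.07
position: [453.6, 72.6, 141.5]
ee_rot: [-0.006, 0.985, -0.017, 0.171]
contact_force: [2.3, -1.4, 1.5]
gripper_width: 84.9
grasp_force: 0.0
[ 0.59   0.054 -0.944  0.636 -0.367 -2.723]
[ 5.000e-01 -6.000e-01  1.643e+02  8.000e-01  5.612e+02  4.219e+02
 -1.000e+00 -1.591e+02  2.966e+02] 0.36753866864523843
[440, 88, 5] 25 (array([-0.18,  0.38, -0.9 , -2.85, -0.18,  1.47]), np.float64(0.501)) (array([-0.18,  0.38, -0.9 , -2.85, -0.18, -1.67]), np.float64(0.501))
[440, 88, 5] 30 (array([-0.17,  0.37, -0.84, -2.57, -0.18,  1.18]), np.float64(0.0)) (array([-0.17,  0.37, -0.84, -2.57, -0.18, -1.97]), np.float64(0.0))
[440, 88, 5] 36 (array([-0.26,  0.45, -1.02, -2.81, -0.53,  1.51]), np.float64(0.0)) (array([-0.26,  0.45, -1.02, -2.81, -0.53, -1.63]), np.float64(0.0))
[440, 88, 5] 40 (array([-0.29,  0.49, -1.05, -2.78, -0.65,  1.53]), np.float64(0.127)) (array([-0.29,  0.49, -1.05, -2.78, -
[... 1047 characters left out ...]
981)) (array([ 0.41,  0.55, -0.54,  0.35, -0.18,  0.86]), np.float64(3.981))
[640, 95, 5] 30 (array([ 0.39,  0.55, -0.46,  0.02, -0.18, -1.92]), np.float64(9.134)) (array([-0.1 ,  0.56, -0.61, -3.14, -0.18, -1.47]), np.float64(1.523))
[640, 95, 5] 36 (array([-0.11,  0.56, -0.54, -2.82, -0.18,  1.36]), np.float64(0.211)) (array([-0.11,  0.56, -0.54, -2.82, -0.18, -1.78]), np.float64(0.211))
[640, 95, 5] 40 (array([-0.13,  0.57, -0.54, -2.74, -0.25,  1.3 ]), np.float64(0.0)) (array([-0.13,  0.57, -0.54, -2.74, -0.25, -1.85]), np.float64(0.0))
[640, 95, 5] 45 (array([-0.15,  0.6 , -0.64, -2.87, -0.46,  1.45]), np.float64(0.0)) (array([-0.15,  0.6 , -0.64, -2.87, -0.46, -1.7 ]), np.float64(0.0))
```

The FK fit is good to 0.4 mm. The forward tilt needs the wrist in its other branch (j4≈-2.8). I'm planning a well-conditioned joint path there and printing it as move rows.

```bash
cat > plan.py <<'E'
from fk2 import *
from bench import read_state
import sys
def rows(Q,n=8):
    F=[(blocks(q)[0]@p,blocks(q)[1]*T) for q in Q]
    for k in range(0,len(Q)-1,n):
        b=F[k];t=[];r=[]
        for x in F[k+1:k+1+n]:
            t.append(((x[0]-b[0])/10).round(1).tolist());r.append(np.degrees((x[1]*b[1].inv()).as_rotvec()).round(1).tolist())
        print(t);print(r)
    st=[np.degrees((F[i+1][1]*F[i][1].inv()).magnitude()) for i in range(len(Q)-1)]
    print("max rot/row",max(st),"max dq",np.abs(np.diff(Q,axis=0)).max(0).round(2));print(np.array([f[0] for f in F]).round(0)[::4].tolist())
E
python3 - <<'E'
from plan import *
q0=read_state()["joints"]
for z in (150,200,250):
  for x in (450,500): 
    for t in (36,42): print(x,z,t,ik(np.array([x,90,z]),np.radians(t)))
q1,c=ik(np.array([500,90,200]),np.radians(42));print(q0.round(2),q1)
n=20
for mid in (-.5,-.65):
  s=np.linspace(0,1,n+1)
  Q=q0+(q1-q0)*s[:,None]
  Q[:,4]=np.interp(s,[0,.25,.75,1],[q0[4],mid,mid,q1[4]])
  rows(Q)
E
```

```text
450 150 36 (array([ 0.5 , -0.01, -1.05,  1.07, -0.24, -3.06]), np.float64(7.154))
450 150 42 (array([-0.16,  0.02, -0.93, -2.83, -0.18,  1.39]), np.float64(2.125))
500 150 36 (array([ 0.39,  0.07, -1.  ,  1.2 , -0.18, -3.08]), np.float64(5.845))
500 150 42 (array([-0.15,  0.11, -0.86, -2.91, -0.18,  1.46]), np.float64(1.956))
450 200 36 (array([ 0.53, -0.1 , -1.05,  1.09, -0.29, -3.08]), np.float64(1.802))
450 200 42 (array([-0.14, -0.08, -0.99, -3.14, -0.18,  1.68]), np.float64(5.498))
500 200 36 (array([ 0.4 , -0.02, -0.99,  1.21, -0.19, -3.08]), np.float64(1.4))
500 200 42 (array([ 0.38, -0.03, -1.  ,  1.23, -0.18, -3.08]), np.float64(6.478))
450 250 36 (array([ 0.56, -0.19, -1.04,  1.09, -0.34, -3.08]), np.float64(0.004))
450 250 42 (array([ 0.52, -0.2 , -1.05,  1.14, -0.3 , -3.08]), np.float64(1.837))
500 250 36 (array([ 0.44, -0.09, -0.97,  1.18, -0.26, -3.08]), np.float64(0.0))
500 250 42 (array([ 0.41, -0.1 , -0.98,  1.22, -0.23, -3.08]), np.float64(1.824))
[ 0.59  0.05 -0.94  0.64 -0.37 -2.72] [ 0.38 -0.03 -1.    1.23 -0.18 -3.08]
[[0.0, -1.0, 0.3], [0.1, -2.0, 0.6], [0.1, -
[... 1177 characters left out ...]
], [-17.0, 0.2, -6.9], [-17.4, -0.7, -7.1]]
[[0.3, -0.2, 0.4], [0.7, -0.5, 0.9], [1.0, -0.7, 1.3], [1.3, -0.9, 1.8], [1.6, -1.1, 2.2], [1.8, -1.3, 2.7], [2.1, -1.5, 3.1], [3.1, 1.0, 2.8]]
[[-0.4, -0.9, -0.1], [-0.9, -1.8, -0.1], [-1.3, -2.6, -0.2], [-1.7, -3.5, -0.3], [-2.2, -4.4, -0.3], [-2.6, -5.3, -0.4], [-3.0, -6.2, -0.4], [1.4, -7.6, 2.0]]
[[0.8, 2.5, -0.1], [1.4, 5.1, -0.1], [1.8, 7.7, -0.0], [1.9, 10.4, 0.3]]
[[4.3, -1.2, 2.7], [8.5, -2.3, 5.4], [12.8, -3.1, 8.1], [17.1, -3.7, 10.8]]
max rot/row 5.198131630002565 max dq [0.01 0.   0.   0.03 0.09 0.02]
[[453.0, 73.0, 142.0], [441.0, -0.0, 159.0], [449.0, -26.0, 180.0], [462.0, -35.0, 197.0], [480.0, -16.0, 208.0], [499.0, 88.0, 211.0]]
```

```bash
python3 - <<'E'
from plan import *
import fk2
fk2.hi[3]=-2.0
q0=read_state()["joints"]
for x,z,t in ((435,70,38),(435,70,44),(440,100,44),(440,100,50),(440,5,36),(440,5,33)): print(x,z,t,ik(np.array([x,88,z]),np.radians(t)))
q1,c=ik(np.array([440,88,100]),np.radians(46));print(q0.round(2),q1,c)
n=24;s=np.linspace(0,1,n+1)
Q=q0+(q1-q0)*s[:,None]
Q[:,4]=np.interp(s,[0,.25,.7,1],[q0[4],-.45,-.45,q1[4]])
rows(Q)
E
```

```text
435 70 38 (array([-0.16,  0.19, -0.86, -2.49, -0.18,  1.08]), np.float64(0.036))
435 70 44 (array([-0.28,  0.25, -1.02, -2.69, -0.49,  1.39]), np.float64(0.0))
440 100 44 (array([-0.18,  0.12, -0.87, -2.47, -0.23,  1.06]), np.float64(0.0))
440 100 50 (array([-0.3 ,  0.2 , -1.05, -2.68, -0.58,  1.39]), np.float64(0.0))
440 5 36 (array([-0.26,  0.45, -1.02, -2.81, -0.53,  1.51]), np.float64(0.0))
440 5 33 (array([-0.23,  0.41, -0.95, -2.75, -0.38,  1.43]), np.float64(0.0))
[ 0.59  0.05 -0.94  0.64 -0.37 -2.72] [-0.24  0.14 -0.95 -2.58 -0.35  1.22] 0.0
[[-1.9, -3.0, -1.6], [-4.1, -5.5, -3.2], [-6.7, -7.5, -4.7], [-9.4, -8.9, -6.1], [-12.3, -9.6, -7.4], [-15.0, -9.7, -8.6], [-17.3, -9.2, -9.6], [-19.3, -8.3, -10.4]]
[[-0.2, 3.1, 0.3], [0.1, 6.2, 0.7], [1.1, 9.0, 1.4], [2.6, 11.6, 2.2], [4.7, 13.8, 3.2], [7.2, 15.6, 4.3], [10.1, 15.9, 5.5], [13.1, 15.5, 6.6]]
[[-1.7, 1.3, -0.6], [-3.0, 2.9, -1.1], [-3.8, 4.6, -1.3], [-4.2, 6.6, -1.4], [-4.1, 8.5, -1.3], [-3.6, 10.5, -1.0], [-2.5, 12.2, -0.5], [-1.1, 13.8, 0.1]]
[[3.1, -0.9, 0.5], [6.0, -2.4, 1.0], [8.6, -4.5, 1.2], [10.9, -7.1, 1.3], [12.7, -10.2, 1.2], [14.1, -13.7, 1.0], [14.8, -17.4, 0.6], [14.9, -21.4, 0.0]]
[[1.9, 1.2, 0.7], [4.1, 1.7, 1.4], [6.5, 1.8, 2.1], [9.0, 1.5, 2.9], [11.5, 0.7, 3.7], [14.0, -0.4, 4.5], [16.4, -2.0, 5.2], [18.7, -4.1, 6.0]]
[[-0.5, -3.9, -1.4], [-2.1, -7.5, -3.2], [-4.3, -10.7, -5.2], [-7.1, -13.5, -7.3], [-10.2, -15.7, -9.3], [-13.6, -17.3, -11.4], [-17.3, -18.3, -13.4], [-21.1, -18.7, -15.3]]
max rot/row 4.397031811263254 max dq [0.03 0.   0.   0.13 0.01 0.16]
[[453.0, 73.0, 142.0], [359.0, -16.0, 80.0], [261.0, -11.0, 38.0], [218.0, 55.0, 24.0], [250.0, 127.0, 39.0], [340.0, 142.0, 68.0], [437.0, 87.0, 99.0]]
```

```bash
python3 - <<'E'
from plan import *
import fk2
fk2.hi[3]=-2.0
q0=read_state()["joints"]
P0=blocks(q0)[0]@p;P1=np.array([440,88,100.])
q1,c=ik(P1,np.radians(46))
n=24;s=np.linspace(0,1,n+1);Q=[q0]
for k in range(1,n+1):
    t=s[k]
    pos=P0+(P1-P0)*t;pos[2]=np.interp(t,[0,.3,.8,1],[P0[2],180,160,100])
    j4=q0[3]+(q1[3]-q0[3])*t;j6=q0[5]+(q1[5]-q0[5])*t;j5=np.interp(t,[0,.2,.7,1],[q0[4],-.4,-.4,q1[4]])
    f=lambda a:blocks([a[0],a[1],a[2],j4,j5,j6])[0]@p-pos
    a=least_squares(f,Q[-1][:3]).x;Q.append(np.array([*a,j4,j5,j6]))
Q=np.array(Q);print(Q[::4].round(2),q1);rows(Q)
E
```

```text
[[ 0.59  0.05 -0.94  0.64 -0.37 -2.72]
 [ 0.55  0.   -0.78  0.1  -0.39 -2.07]
 [ 0.38 -0.03 -0.66 -0.44 -0.4  -1.41]
 [ 0.17 -0.02 -0.62 -0.97 -0.4  -0.75]
 [-0.05 -0.01 -0.67 -1.51 -0.4  -0.09]
 [-0.19  0.02 -0.81 -2.04 -0.38  0.56]
 [-0.24  0.14 -0.94 -2.58 -0.35  1.22]] [-0.24  0.14 -0.95 -2.58 -0.35  1.22]
[[-0.1, 0.1, 0.5], [-0.1, 0.1, 1.1], [-0.2, 0.2, 1.6], [-0.2, 0.3, 2.1], [-0.3, 0.3, 2.7], [-0.3, 0.4, 3.2], [-0.4, 0.4, 3.7], [-0.4, 0.5, 3.7]]
[[1.7, 0.3, 2.6], [3.8, 0.2, 4.9], [6.2, -0.2, 6.9], [8.8, -1.1, 8.7], [11.5, -2.4, 10.2], [14.2, -4.4, 11.5], [16.7, -6.9, 12.6], [18.8, -9.0, 13.4]]
[[-0.1, 0.1, -0.2], [-0.1, 0.1, -0.3], [-0.2, 0.2, -0.5], [-0.2, 0.3, -0.7], [-0.3, 0.3, -0.8], [-0.3, 0.4, -1.0], [-0.4, 0.4, -1.2], [-0.4, 0.5, -1.3]]
[[1.9, -2.1, 0.2], [3.6, -4.5, 0.2], [4.9, -7.1, -0.3], [5.8, -9.8, -1.0], [6.3, -12.5, -2.1], [6.4, -15.1, -3.4], [6.1, -17.5, -4.9], [5.3, -19.8, -6.6]]
[[-0.1, 0.1, -0.2], [-0.1, 0.1, -0.3], [-0.2, 0.2, -0.5], [-0.2, 0.3, -1.5], [-0.3, 0.3, -2.8], [-0.3, 0.4, -4.0], [-0.4, 0.4, -5.3], [-0.4, 0.5, -6.5]]
[[-1.0, -1.8, -2.1], [-2.5, -3.3, -4.3], [-4.4, -4.2, -6.4], [-6.4, -3.6, -8.4], [-8.6, -2.2, -10.0], [-11.0, -0.3, -11.2], [-13.6, 1.9, -11.8], [-16.4, 4.4, -11.9]]
max rot/row 3.7063862963448724 max dq [0.06 0.03 0.04 0.13 0.01 0.16]
[[453.0, 73.0, 142.0], [451.0, 75.0, 163.0], [449.0, 78.0, 179.0], [447.0, 80.0, 172.0], [444.0, 83.0, 165.0], [442.0, 85.0, 150.0], [440.0, 88.0, 100.0]]
```

```bash
python3 -m creep '{"translation":[[-0.1,0.1,0.5],[-0.1,0.1,1.1],[-0.2,0.2,1.6],[-0.2,0.3,2.1],[-0.3,0.3,2.7],[-0.3,0.4,3.2],[-0.4,0.4,3.7],[-0.4,0.5,3.7]],"delta_rot":[[1.7,0.3,2.6],[3.8,0.2,4.9],[6.2,-0.2,6.9],[8.8,-1.1,8.7],[11.5,-2.4,10.2],[14.2,-4.4,11.5],[16.7,-6.9,12.6],[18.8,-9,13.4]],"hand":[8.5,8.5,8.5,8.5,8.5,8.5,8.5,8.5]}'
python3 -c "from h import *;log()"
```

```text
clock: 9.07
position: [453.8, 79.9, 182.0]
ee_rot: [-0.089, 0.95, 0.167, 0.25]
contact_force: [0.5, -0.1, -0.4]
gripper_width: 85.2
grasp_force: 0.0
[ 0.375 -0.029 -0.64  -0.452 -0.409 -1.393]
```

Joints follow the plan exactly.

```bash
python3 -m creep '{"translation":[[-0.1,0.1,-0.2],[-0.1,0.1,-0.3],[-0.2,0.2,-0.5],[-0.2,0.3,-0.7],[-0.3,0.3,-0.8],[-0.3,0.4,-1.0],[-0.4,0.4,-1.2],[-0.4,0.5,-1.3]],"delta_rot":[[1.9,-2.1,0.2],[3.6,-4.5,0.2],[4.9,-7.1,-0.3],[5.8,-9.8,-1.0],[6.3,-12.5,-2.1],[6.4,-15.1,-3.4],[6.1,-17.5,-4.9],[5.3,-19.8,-6.6]],"hand":[8.5,8.5,8.5,8.5,8.5,8.5,8.5,8.5]}'
python3 -c "from h import *;log()"
python3 -m creep '{"translation":[[-0.1,0.1,-0.2],[-0.1,0.1,-0.3],[-0.2,0.2,-0.5],[-0.2,0.3,-1.5],[-0.3,0.3,-2.8],[-0.3,0.4,-4.0],[-0.4,0.4,-5.3],[-0.4,0.5,-6.5]],"delta_rot":[[-1.0,-1.8,-2.1],[-2.5,-3.3,-4.3],[-4.4,-4.2,-6.4],[-6.4,-3.6,-8.4],[-8.6,-2.2,-10.0],[-11.0,-0.3,-11.2],[-13.6,1.9,-11.8],[-16.4,4.4,-11.9]],"hand":[8.5,8.5,8.5,8.5,8.5,8.5,8.5,8.5]}'
python3 - <<'E'
from h import *
log();s=read_state();print(R.from_quat(s["ee_rot"]).as_matrix().round(3))
# rotation needed to tilt 40, yaw .0235
for t in(36,40,44):
  Rt=R.from_euler('z',.0235)*R.from_euler('y',-np.radians(t))*R.from_quat([0,1,0,0])
  print(t,np.degrees((Rt*R.from_quat(s["ee_rot"]).inv()).as_rotvec()).round(2))
E
```

```text
clock: 10.07
position: [451.1, 84.4, 169.4]
ee_rot: [-0.049, 0.888, 0.177, 0.423]
contact_force: [-0.9, 0.2, -0.6]
gripper_width: 84.7
grasp_force: 0.0
[-0.047 -0.007 -0.661 -1.507 -0.401 -0.104]
clock: 11.08
position: [447.4, 88.3, 104.0]
ee_rot: [-0.01, 0.92, 0.005, 0.391]
contact_force: [-0.1, -0.0, 0.2]
gripper_width: 85.1
grasp_force: 0.0
[-0.222  0.134 -0.913 -2.549 -0.317  1.172]
[[-0.693 -0.022  0.72 ]
 [-0.015  1.     0.017]
 [-0.721  0.    -0.693]]
36 [-0.26 10.09  0.06]
40 [-0.17  6.1   0.06]
44 [-0.08  2.1   0.06]
```

```bash
python3 -m creep '{"translation":[[-0.5,0,-1],[-1,0,-3],[-1.2,0,-5],[-1.2,0,-7],[-1.2,0,-8.5],[-1.2,0,-9.5],[-1.2,0,-9.5]],"delta_rot":[[0,2,0],[0,4,0],[0,6,0],[0,8,0],[0,9,0],[-0.2,9,0],[-0.2,9,0]],"hand":[8.5,8.5,8.5,8.5,8.5,8.5,8.5]}'
python3 - <<'E'
from h import *
log();s=read_state();print(R.from_quat(s["ee_rot"]).as_matrix().round(3))
im,d=get_image("side");cv2.imwrite("pics/s3.png",cv2.resize(im[150:280,180:330,::-1],None,fx=4,fy=4,interpolation=cv2.INTER_CUBIC))
im,d=get_image("wrist");cv2.imwrite("pics/w3.png",im[:,:,::-1])
E
```

```text
clock: 11.95
position: [434.2, 88.1, 8.2]
ee_rot: [-0.011, 0.948, 0.005, 0.318]
contact_force: [0.6, 0.4, -0.4]
gripper_width: 85.2
grasp_force: 0.0
[-0.28   0.445 -1.049 -2.799 -0.574  1.524]
[[-0.798 -0.024  0.602]
 [-0.017  1.     0.016]
 [-0.602  0.003 -0.798]]
```

View pics/s3.png

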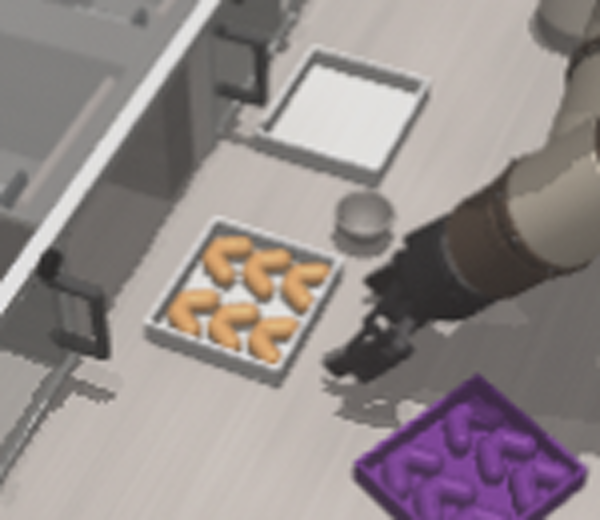

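The fingers (crop ~(345,365)) stand behind the tray and still some way above the counter. The bowl (365,215) and the purple tray are clear. Lowering gently.

```bash
python3 -m creep '{"translation":[[0,0,-0.2],[0,0,-0.5]],"delta_rot":[[0,0,0],[0,0,0]],"hand":[8.5,8.5]}';python3 -m creep '{"translation":[[0,0,-0.2],[0,0,-0.4],[0,0,-0.4]],"delta_rot":[[0,0,0],[0,0,0],[0,0,0]],"hand":[8.5,8.5,8.5]}'
```

```text
clock: 12.3
position: [434.8, 87.5, 4.8]
ee_rot: [-0.011, 0.947, 0.004, 0.32]
contact_force: [-0.3, -0.3, -0.6]
gripper_width: 85.1
grasp_force: 0.0
clock: 12.68
position: [434.3, 87.4, 0.1]
ee_rot: [-0.011, 0.948, 0.004, 0.318]
contact_force: [-0.1, -0.4, -0.2]
gripper_width: 84.9
grasp_force: 0.0
```

```bash
python3 -m creep '{"translation":[[1.5,0,0],[2.5,0.1,0],[4,0.1,0],[5.5,0.1,0.1],[7,0.2,0.1],[8.5,0.2,0.1],[10,0.2,0.1],[11.5,0.3,0.1]],"delta_rot":[[0,0,0],[0,0,0],[0,-1,0],[0,-1,0],[0,-2,0],[0,-2,0],[0,-3,0],[0,-3,0]],"hand":[8.5,8.5,8.5,8.5,8.5,8.5,8.5,8.5]}'
python3 - <<'E'
from h import *
log()
im,d=get_image("side");cv2.imwrite("pics/s4.png",cv2.resize(im[110:270,150:330,::-1],None,fx=3.5,fy=3.5,interpolation=cv2.INTER_CUBIC))
E
```

```text
clock: 13.68
position: [548.6, 90.9, 0.5]
ee_rot: [-0.012, 0.939, 0.004, 0.343]
contact_force: [-4.7, 0.2, 2.1]
gripper_width: 85.1
grasp_force: 2.2
[-0.191  0.524 -0.811 -2.834 -0.471  1.461]
```

View pics/s4.png

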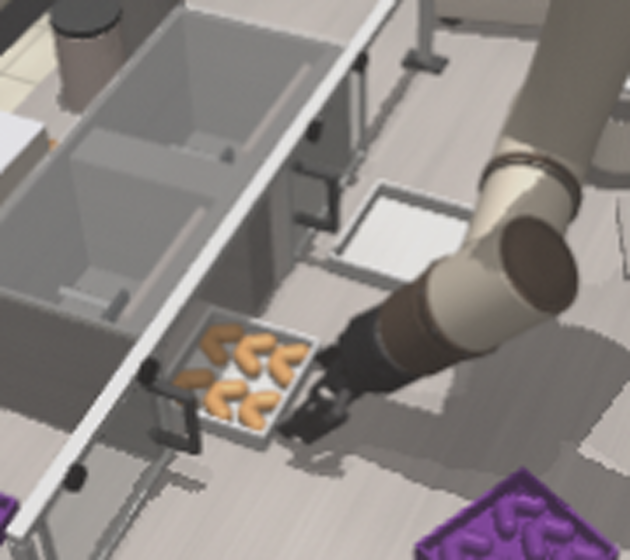

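The tray is entering the bay squarely, pushed at the rear rim with about 5 N. Continuing.

```bash
python3 -m creep '{"translation":[[1.2,0,0],[2.4,0.1,0],[3.6,0.1,0],[4.8,0.1,0.1],[6,0.1,0.1],[7,0.2,0.1],[8,0.2,0.1]],"delta_rot":[[0,-1,0],[0,-1,0],[0,-2,0],[0,-2,0],[0,-3,0],[0,-4,0],[0,-4,0]],"hand":[8.5,8.5,8.5,8.5,8.5,8.5,8.5]}'
python3 -m creep '{"translation":[[0.5,0,0],[1,0,0],[1.3,0,0]],"delta_rot":[[0,0,0],[0,0,0],[0,0,0]],"hand":[8.5,8.5,8.5]}'
```

```text
clock: 14.6
position: [628.9, 92.7, 1.9]
ee_rot: [-0.012, 0.927, 0.004, 0.376]
contact_force: [-2.9, -0.0, 1.2]
gripper_width: 85.0
grasp_force: 1.7
clock: 14.98
position: [639.1, 92.8, 1.6]
ee_rot: [-0.012, 0.927, 0.004, 0.374]
contact_force: [-15.4, -3.5, 11.2]
gripper_width: 84.9
grasp_force: 8.0
```

```bash
python3 -m creep '{"translation":[[0.3,0,0],[0.6,0,0],[0.6,0,0]],"delta_rot":[[0,0,0],[0,0,0],[0,0,0]],"hand":[8.5,8.5,8.5]}';python3 -m creep '{"translation":[[0.3,0,0],[0.5,0,0],[0.5,0,0]],"delta_rot":[[0,0,0],[0,0,0],[0,0,0]],"hand":[8.5,8.5,8.5]}'
```

```text
clock: 15.35
position: [645.3, 92.8, 1.6]
ee_rot: [-0.012, 0.927, 0.004, 0.374]
contact_force: [-12.4, -2.5, 8.3]
gripper_width: 85.0
grasp_force: 6.4
clock: 15.72
position: [647.8, 93.1, 0.8]
ee_rot: [-0.012, 0.928, 0.004, 0.372]
contact_force: [-20.0, -2.8, 13.0]
gripper_width: 85.1
grasp_force: 9.9
```

```bash
python3 -m creep '{"translation":[[0.3,0,0],[0.5,0,0],[0.5,0,0]],"delta_rot":[[0,0,0],[0,0,0],[0,0,0]],"hand":[8.5,8.5,8.5]}'; python3 - <<'E'
from h import *
im,d=get_image("top");P=cloud("top",d);cv2.imwrite("pics/t5.png",cv2.resize(im[70:210,170:340,::-1],None,fx=4.5,fy=4.2,interpolation=cv2.INTER_CUBIC))
for nm in("top",):
  np.savez("t5.npz",im=im,d=d)
E
```

```text
clock: 16.1
position: [647.9, 93.3, -0.4]
ee_rot: [-0.013, 0.929, 0.004, 0.369]
contact_force: [-34.8, -7.1, 24.3]
gripper_width: 85.0
grasp_force: 17.7
```

View pics/t5.png

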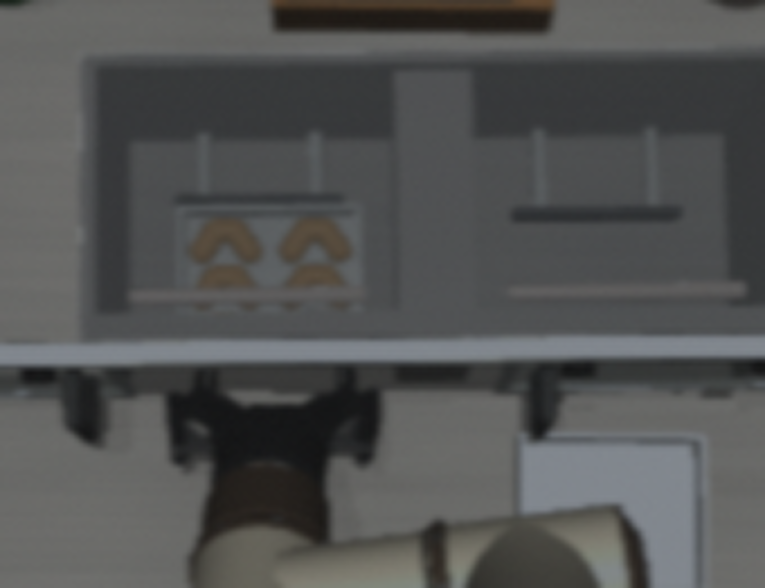

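The tray is in. Its front edge is on the left switch bar (260,198), which has moved back about 12 mm relative to the right bar (597,213). The TCP stalled at x=647.9 as force rose to 35 N, so the bar is at its hard stop. Next I check reach for shutting the door in this wrist branch.

```bash
python3 - <<'E'
from plan import *
import fk2
fk2.hi[3]=-2.0
s=read_state();print(s["joints"].round(2))
for P in ((560,92,40),(520,150,90),(500,260,90),(592,255,90),(592,240,90),(597,43,90)):
  for t in (45,52,60): print(P,t,*ik(np.array(P,float),np.radians(t)))
for t in (45,52,60):
  Rt=Rz(.0235)*Ry(-np.radians(t))*R.from_quat([0,1,0,0]);print(t,np.degrees((Rt*R.from_quat(s["ee_rot"]).inv()).as_rotvec()).round(1))
E
```

```text
[-0.15  0.6  -0.6  -2.83 -0.39  1.41]
(560, 92, 40) 45 [-0.19  0.46 -0.81 -2.82 -0.49  1.43] 0.0
(560, 92, 40) 52 [-0.22  0.53 -0.91 -2.87 -0.78  1.53] 0.0
(560, 92, 40) 60 [-0.24  0.66 -0.99 -2.89 -1.13  1.59] 0.0
(520, 150, 90) 45 [-0.04  0.3  -0.9  -3.02 -0.41  1.51] 0.0
(520, 150, 90) 52 [-0.05  0.36 -0.99 -3.05 -0.69  1.55] 0.0
(520, 150, 90) 60 [-0.08  0.46 -1.05 -3.02 -0.97  1.55] 0.168
(500, 260, 90) 45 [ 0.18  0.32 -0.88 -3.14 -0.42  1.46] 2.666
(500, 260, 90) 52 [ 0.18  0.38 -0.96 -3.14 -0.67  1.47] 3.27
(500, 260, 90) 60 [ 0.18  0.48 -1.04 -3.14 -0.99  1.49] 3.894
(592, 255, 90) 45 [ 0.15  0.41 -0.7  -3.14 -0.32  1.48] 1.684
(592, 255, 90) 52 [ 0.15  0.45 -0.77 -3.14 -0.55  1.49] 2.074
(592, 255, 90) 60 [ 0.15  0.51 -0.85 -3.14 -0.83  1.51] 2.481
(592, 240, 90) 45 [ 0.13  0.4  -0.71 -3.14 -0.33  1.5 ] 1.134
(592, 240, 90) 52 [ 0.13  0.44 -0.79 -3.14 -0.56  1.51] 1.397
(592, 240, 90) 60 [ 0.12  0.51 -0.86 -3.14 -0.85  1.52] 1.671
(597, 43, 90) 45 [-0.18  0.34 -0.55 -2.34 -0.18  0.91] 0.251
(597, 43, 90) 52 [-0.28  0.38 -0.69 -2.57 -0.45  1.24] 0.0
(597, 43, 90) 60 [-0.33  0.48 -0.82 -2.71 -0.79  1.44] 0.0
45 [ 0.2 -1.7 -0.2]
52 [ 0.4 -8.7 -0.2]
60 [  0.6 -16.7  -0.2]
```

```bash
python3 - <<'E'
from plan import *
import fk2
fk2.hi[3]=-2.0
s=read_state()
for yd in (12,18):
  yw=np.radians(yd)
  for P in ((500,150,90),(500,265,90),(588,260,90),(592,240,90),(597,43,90)):
    print(yd,P,*ik(np.array(P,float),np.radians(52),yaw=yw))
  Rt=Rz(yw)*Ry(-np.radians(52))*R.from_quat([0,1,0,0]);print(np.degrees((Rt*R.from_quat(s["ee_rot"]).inv()).as_rotvec()).round(1),Rt.as_matrix()[:,2].round(2),Rt.as_matrix()[:,1].round(2))
E
```

```text
12 (500, 150, 90) [-0.14  0.32 -0.89 -2.62 -0.58  1.35] 0.0
12 (500, 265, 90) [ 0.19  0.38 -0.95 -3.12 -0.67  1.57] 0.0
12 (588, 260, 90) [ 0.14  0.44 -0.74 -3.03 -0.52  1.52] 0.0
12 (592, 240, 90) [ 0.09  0.44 -0.73 -2.95 -0.5   1.47] 0.0
12 (597, 43, 90) [-0.21  0.36 -0.51 -2.03 -0.36  0.75] 0.0
[ 1.2 -8.6 10.4] [ 0.77  0.16 -0.62] [-0.21  0.98  0.  ]
18 (500, 150, 90) [-0.13  0.31 -0.79 -2.36 -0.51  1.15] 0.0
18 (500, 265, 90) [ 0.13  0.37 -0.88 -2.88 -0.6   1.47] 0.0
18 (588, 260, 90) [ 0.11  0.43 -0.64 -2.74 -0.43  1.33] 0.0
18 (592, 240, 90) [ 0.07  0.42 -0.62 -2.64 -0.41  1.26] 0.0
18 (597, 43, 90) [-0.24  0.38 -0.52 -2.   -0.46  0.82] 0.413
[ 1.6 -8.6 16.4] [ 0.75  0.24 -0.62] [-0.31  0.95  0.  ]
```

```bash
python3 -m creep '{"translation":[[-4,0,0.2],[-8,-0.2,0.3],[-12,-0.3,0.5],[-15,-0.3,1],[-16,0,4],[-16,2,7],[-16,4,9],[-16,5.7,9]],"delta_rot":[[0,0,0],[0,0,0],[0,0,0],[0.2,-2,2],[0.4,-4,4],[0.8,-6,6],[1,-8,8],[1.2,-8.6,10.4]],"hand":[8.5,8.5,8.5,8.5,4,0,0,0]}'
python3 -c "from h import *;log()"
```

```text
clock: 17.15
position: [500.3, 150.0, 95.2]
ee_rot: [-0.092, 0.889, 0.046, 0.446]
contact_force: [-0.1, 0.5, -0.8]
gripper_width: 12.0
grasp_force: 0.0
[-0.15   0.322 -0.904 -2.636 -0.615  1.366]
```

```bash
python3 -m creep '{"translation":[[0,4,0],[0,8,0],[0,11.2,0],[2.5,11.2,0],[5,11.2,-0.3],[7.5,11,-0.3],[8.8,10.8,-0.3],[8.8,10.8,-0.3]],"delta_rot":[[0,0,0],[0,0,0],[0,0,0],[0,0,0],[0,0,0],[0,0,0],[0,0,0],[0,0,0]],"hand":[0,0,0,0,0,0,0,0]}'
python3 - <<'E'
from h import *
log()
im,d=get_image("top");cv2.imwrite("pics/t6.png",cv2.resize(im[110:240,130:310,::-1],None,fx=4,fy=4,interpolation=cv2.INTER_CUBIC))
E
```

```text
clock: 18.15
position: [587.2, 257.2, 88.9]
ee_rot: [-0.091, 0.891, 0.046, 0.443]
contact_force: [-0.5, 0.4, 0.6]
gripper_width: -0.1
grasp_force: 0.0
[ 0.135  0.451 -0.758 -3.036 -0.561  1.522]
```

View pics/t6.png

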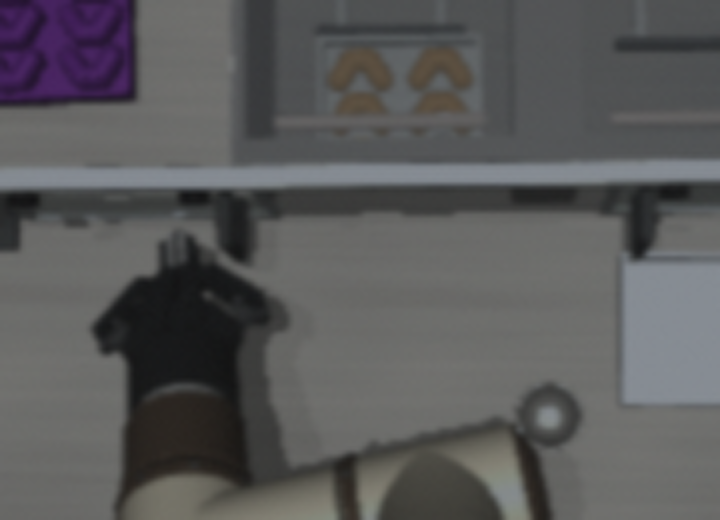

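The fingers (175,240) are on the outer side of the left handle (235,225), and the tray is still home against the bar. Pushing the door shut.

```bash
python3 -m creep '{"translation":[[0,-1.5,0],[0.1,-3,0],[0.1,-5,0],[0.2,-7,0],[0.2,-9,0],[0.3,-11,0],[0.3,-13,0],[0.4,-15,0]],"delta_rot":[[0,0,0],[0,0,0],[0,0,0],[0,0,0],[0,0,0],[0,0,0],[0,0,0],[0,0,0]],"hand":[0,0,0,0,0,0,0,0]}'
python3 -m creep '{"translation":[[0,-1.5,0],[0.1,-3,0],[0.1,-4,0],[0.1,-5,0]],"delta_rot":[[0,0,0],[0,0,0],[0,0,0],[0,0,0]],"hand":[0,0,0,0]}'
python3 -c "from h import *;log()"
```

```text
clock: 19.2
position: [588.1, 108.7, 88.6]
ee_rot: [-0.093, 0.891, 0.048, 0.442]
contact_force: [-2.2, 6.2, 0.1]
gripper_width: 0.2
grasp_force: 3.0
clock: 19.7
position: [589.2, 59.3, 88.7]
ee_rot: [-0.093, 0.891, 0.048, 0.442]
contact_force: [0.1, 5.3, -1.0]
gripper_width: -0.2
grasp_force: 2.3
[-0.224  0.369 -0.568 -2.158 -0.415  0.898]
```

```bash
python3 -m creep '{"translation":[[0,-0.5,0],[0,-1,0],[0,-1.4,0],[0,-1.4,0]],"delta_rot":[[0,0,0],[0,0,0],[0,0,0],[0,0,0]],"hand":[0,0,0,0]}'; python3 -m creep '{"translation":[[0,-0.3,0],[0,-0.6,0],[0,-0.8,0]],"delta_rot":[[0,0,0],[0,0,0],[0,0,0]],"hand":[0,0,0]}'
```

```text
clock: 20.2
position: [589.5, 47.6, 88.8]
ee_rot: [-0.093, 0.89, 0.05, 0.443]
contact_force: [0.6, 13.4, -3.2]
gripper_width: -0.2
grasp_force: 6.8
clock: 20.58
position: [589.2, 46.9, 89.2]
ee_rot: [-0.096, 0.889, 0.057, 0.445]
contact_force: [8.8, 39.3, -14.0]
gripper_width: 0.3
grasp_force: 18.0
```

Stalled against the stop, so the door is shut. Backing away to check.

```bash
python3 -m creep '{"translation":[[0,1.5,0],[0,4,0],[-4,5,0],[-9,5,1],[-14,5,3],[-16,5,6],[-16,5,9],[-16,5,9]],"delta_rot":[[0,0,0],[0,0,0],[0,0,0],[0,0,0],[0,0,0],[0,0,0],[0,0,0],[0,0,0]],"hand":[0,0,0,0,0,0,0,0]}'
python3 - <<'E'
from h import *
im,d=get_image("top");P=cloud("top",d);X,Y,Z=P[...,0],P[...,1],P[...,2];v,u=np.mgrid[:384,:512]
for nm,u0,u1 in (("hl",240,262),("hr",283,298)):
    m=(Z>100)&(Z<150)&(u>u0)&(u<u1)&(v>158)&(v<178);print(nm,m.sum(),X[m].min(),np.median(Y[m]),Y[m].min(),Y[m].max())
cv2.imwrite("pics/t7.png",cv2.resize(im[70:250,150:350,::-1],None,fx=3.3,fy=3.3,interpolation=cv2.INTER_CUBIC))
E
```

```text
clock: 21.58
position: [433.2, 85.4, 167.0]
ee_rot: [-0.092, 0.885, 0.048, 0.454]
contact_force: [0.6, -3.0, -0.6]
gripper_width: -0.0
grasp_force: 0.0
hl 53 579.9144569373445 24.662293812803668 21.36984957092253 30.441892921449345
hr 51 582.5032286396422 -89.3983660343332 -94.27247882381006 -85.53142524264454
```

View pics/t7.png

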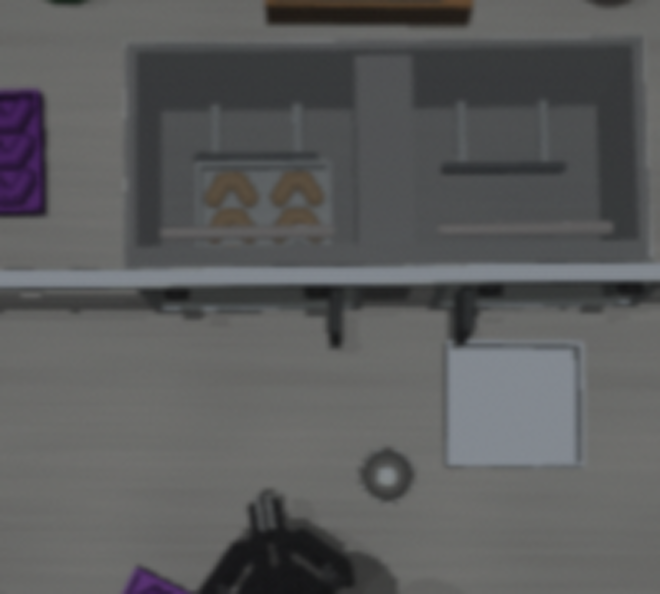

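The tray is at the bar (255,157). The left handle (335,318) is at guard y≈44, so the door is shut. The right door, empty tray and bowl haven't moved. Handing in.

```bash
python3 -c "from bench import *;print(job_done())"
```

```text
the job is handed in; nothing more can be done
None
```

I pushed the pastry tray into the left bay until its switch bar reached the hard stop, shut the left door and let go, then handed the job in at about 22 s; the right door, empty tray and bowl showed no movement in the last picture.

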